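Dip the bench compressor's oil and hold the dipstick for reading

ROBOT

A 6-joint arm with a two-finger parallel gripper is mounted at the origin on the work surface. World frame = base frame: x ahead of the robot, y to its left, z up, the work surface at z = 0. Lengths are in m, angles in degrees, forces in N, time in s.
With the tool pointing down it reaches from about 0.275 to 0.825 m from the base axis. Payload 4.9 kg.
Tool frame: the origin (TCP) lies between the finger pads; the fingertips stand 14 mm ahead of it and the grasp point (between the pads) lies 5 mm behind it; z points along the fingers, y is the line along which they close (so a half turn about z gives the same grasp; the last joint's range is limited). The gripper opens to 85 mm and grips with 20 to 120 N. Pads are 22 mm wide; open, the fingers measure 114 mm over their backs; the gripper's body (76 mm by 85 mm) begins 54 mm behind the grasp point. The pads swing forward as they close: fully open they stand 13 mm farther back than shut.
Start: joints at [60.206, 18.69, -11.035, 60.275, 0, 82.311], TCP at [0.207, 0.51, 0.206] pointing down, gripper open.
Joint ranges: [-152.03, 152.03], [-55.5, 102.48], [-74.3, 77.21], [-110.64, 120.58], [-84.22, 78.4], [-180, 180]. Speed limits (degrees/s): [147.25, 147.25, 180, 180, 180, 180].

INTERFACE

Orientations are given as [roll, pitch, yaw] about the fixed x, y, z axes, in that order (R = Rz(yaw) Ry(pitch) Rx(roll)).
In Python, from station import env gives the robot as it stands.
- The arm moves only by the tool servo_tool, never from a script. Its argument "moves" is one flat list of numbers, 6 for each row, row after row: the shift along the world's x, y, z as a fraction of full scale, then the turn, a rotation vector about the world's x, y, z as a fraction of full scale. A call has 1 to 8 rows; each row shifts and turns the commanded pose from where the row before left it; what a row does not reach is not made up. Full scale, the value 1, is 4 cm for a shift and 0.1 rad for a turn. A row lasts 1/12 s, in which the tool goes at most 41.7 mm and 7.16 degrees, less where a joint would pass 70% of its speed; a pose out of reach is approached as far as the arm can. A call with a number of a shift or a turn outside -1 to 1 is refused whole. A call with a gripper value outside its range is refused whole. "gripper" is the opening, from 0 (shut) to 1 (fully open), set as the call begins (left out, the last holds). The fingers move at their own pace and stop on an object; the grip force is fixed at half the most. Time passes only in rows, so rows that do not move let the fingers close. It gives the time, the measured TCP pose, the force, the opening and the grip force at its end, in the units of the state.
- env.get_state(): the state, without advancing time (a new reading comes with each control period).
- env.snapshot(name): name is "side" or "top"; returns a dict with "image" (400x640x3 uint8, red, green, blue), "range_z" (400x640 float32, m along the optical axis (not along the pixel's ray), 0 where there is no reading), "mtx" (3x3 intrinsics, pixels), "k1" (the pictures are not rectified: a ray, as slopes to the right and down, at radius r is drawn at 1 + k1 r^2 times it, then the intrinsics apply), "R" (3x3) and "t" (3): a world point X has camera coordinates R X + t. Camera axes: x right, y down, z forward; pixel columns grow to the right and rows downward; lengths in m; the calibration is good to about 2 mm. A picture is of the moment at which its call begins.
- env.job_done(): hands the job in; it is judged then, once.
The state is a dict: "time_s": time; "joint_pos": joint angles; "joint_velocities": joint speeds; "joint_torque": joint torques, N m; "eef_pos": TCP position; "tool_rot": TCP orientation; "ft_force": force on the tool from outside, world axes, zero at the start; "wrist_torque": the same for the moment, N m; "opening": finger opening in m; "finger_force": force on a finger pad.
Only numpy, scipy, OpenCV 4.12 (cv2) and the standard library are available. Lean on these libraries where they do the work, as an engineer would, in place of code of your own. Each camera call takes 0.05 s, during which the arm holds its last target. There are 200 camera calls.

TASK

Check the bench compressor's oil: take the wiped, yellow-handled dipstick from its wooden rest, push it down the slanting dipstick tube until its collar stops on the brass mouth, then draw it right out. Finish holding it in the gripper, steady and level, with the tip about a hand's breadth above the white drip tray so that the marks can be read; nothing is put down or let go. Keep the dipstick off the bench and the tray, and leave the bottle, the spectacle frame and the screwdriver where they are.

Things in the scene. Friction and masses are not known exactly. Their poses are not given: they have to be found in the camera images.
- dipstick: The loose dipstick, one straight piece, about 70 g. Origin: centre of its collar's stop face, on the rod's axis. Own x runs along the rod from tip to handle, z up as it lies. Along -x: steel rod 8 mm in diameter, 100 mm long, tapered tip. Along +x: dark collar 26 mm in diameter, 5 mm thick, then the yellow handle 56 mm long, 18 mm wide (y), 20 mm high. It starts level in the rest's groove.
- dip_handle (a point): Centre of the dipstick's yellow handle, where to grip it across its two flat sides 18 mm apart (own y); 33 mm along +x from the stop face. At the start the handle overhangs the rest freely, its centre 34 mm above the bench. Same axes as dipstick.
- dip_tip (a point): Tip of the dipstick rod, on its axis, 133 mm along -x from dip_handle, 100 mm from the stop face. Same axes as dipstick.
- tube_mouth (a point): Centre of the brass mouth of the compressor's fixed dipstick tube, 130 mm above the bench. Own z points out of the tube along its axis, rising at 40 degrees from level, away from the machine and roughly away from the robot. Tube 112 mm deep, bore 12 mm; the mouth flares over its last 12 mm to 18 mm inside, 27 mm outside; the collar stops on its rim.
- compressor: Bench compressor, fixed: base plate 200 mm (own x) by 330 mm (y), blue motor, finned pump cylinder, 204 mm high at its head. Origin in the middle of the underside; the tube leans out at +x. Mouth: 148 mm along x, 95 mm along -y, 130 mm up. Head (highest part, 84 mm square): 22 mm along -x, 95 mm along -y.
- rest: Wooden rest, fixed: block 104 mm (own x) by 50 mm (y), 36 mm high, with a groove 11 mm wide and 6 mm deep along its top, open upwards and at both ends; the rod lies in it, tip towards -x, collar just beyond its +x end, handle overhanging. Origin in the middle of its underside.
- tray: Shallow drip tray with a white floor and blue walls, fixed: 180 mm (own x) by 130 mm (y), 12 mm high, walls 4 mm. Origin in the middle of its underside, on the bench.
- frame_front: Brown spectacle front lying flat, 150 mm by 54 mm, 5 mm high; leave it alone. Origin in the middle of its underside.
- oil_bottle: White oil bottle with red cap, 44 mm in diameter, 110 mm high, standing; leave it alone. Origin in the middle of its underside.
- screwdriver: Small screwdriver lying on the bench, about 140 mm long; leave it alone.
Things that resemble listed ones, but are neither listed nor needed, are in the scene too. There is more than one size of the tray; the one meant has the size given above. Leave any purple look-alike of the dipstick alone.

How it is judged (in metres and radians):
On the way, in this order (a step that is already met when the one before it is completed fails the run):
1. the dipstick is fully down the tube, its collar on the mouth (distance between dipstick and tube_mouth below 0.005 m and angle between the x axis of dipstick and the z axis of tube_mouth, either way round below 0.12 rad), for 0.2 s.
2. the dipstick is drawn right out of the tube (z of dip_tip in the frame of tube_mouth above 0.005 m), for 0.1 s.
At the end, for the whole second after the job is handed in: The gripper holds the dipstick and nothing else touches it: rod level within 8 degrees, tip over the drip tray's outline (180 x 130 mm) and 50 to 200 mm above the bench, at rest (below 20 mm/s); spectacle front, bottle and screwdriver within 20 mm of where they were (angle between dip_tip's own x axis and vertical between 1.43 and 1.71 rad and x of dip_tip in the frame of tray between -0.09 and 0.09 m and y of dip_tip in the frame of tray between -0.065 and 0.065 m and height (world z) of dip_tip between 0.05 and 0.2 m and contact force between the fingers and dipstick above 1 N and contact force between dipstick and table below 0.1 N and contact force between dipstick and tray below 0.1 N and contact force between dipstick and rest below 0.1 N and contact force between dipstick and compressor below 0.1 N and contact force between dipstick and frame_front below 0.1 N and contact force between dipstick and oil_bottle below 0.1 N and contact force between dipstick and screwdriver below 0.1 N and linear speed of dipstick below 0.02 m/s and angular speed of dipstick below 0.15 rad/s and distance of each of frame_front, oil_bottle, screwdriver from where it was at the start of the episode below 0.02 m); the arm keeps its last pose, push and grip.
It fails at once if the dipstick touches the bench (contact force between dipstick and table above 0.3 N).
It fails at once if the dipstick touches the tray (contact force between dipstick and tray above 0.3 N).
It fails at once if a bystander is disturbed (distance of any of frame_front, oil_bottle, screwdriver from where it was at the start of the episode above 0.025 m).
It also fails if it takes over 64 s, if anything falls off the work surface, if the arm or the gripper's body presses on something with over 40 N, if the wrist force passes 120 N, or if a joint passes its speed limit or range.

## Working session

There is one attempt and no reset: what is moved stays moved. The work goes in short steps, Python scripts to look and compute and a tool call to move; the robot and the scene stay as the last step left them, time stands still between calls to the robot, and variables do not carry over. Pictures are saved under pics/ and viewed, at most 10 in all, crops included, and the job is handed in when it is done.

Besides the shell and the picture viewer there is one more tool, called after "Call:" by a JSON object that holds its "method" and its "body". servo_tool: Moves the arm, as the interface text tells. Shift numbers are shares of 4 cm and turn numbers shares of 0.1 rad, none past 1 either way. Its arguments: {"type":"object","properties":{"moves":{"type":"array"},"gripper":{"type":"number"}},"required":["moves"]}

```bash
mkdir -p pics; cat > h.py <<'E'
import numpy as np, cv2
from station import env
def snap(n):
    s=env.snapshot(n); return s
def save(s,f): cv2.imwrite('pics/'+f,cv2.cvtColor(s['image'],cv2.COLOR_RGB2BGR))
def slopes(s,uv):
    d=np.array([s['k1'],0,0,0],float)
    return cv2.undistortPoints(np.array(uv,float).reshape(-1,1,2),np.array(s['mtx'],float),d).reshape(-1,2)
def plane(s,uv,z):
    p=slopes(s,uv);R=np.array(s['R']);t=np.array(s['t'])
    c=-R.T@t; d=np.c_[p,np.ones(len(p))]@R
    return c+d*((z-c[2])/d[:,2])[:,None]
def pts(s,uv):
    p=slopes(s,uv);uv=np.array(uv,int).reshape(-1,2);z=s['range_z'][uv[:,1],uv[:,0]]
    return (np.c_[p,np.ones(len(p))]*z[:,None]-np.array(s['t']))@np.array(s['R'])
E
python3 - <<'E'
from h import *
for n in('top','side'):
    s=snap(n);save(s,n+'.png');np.save(n+'.npy',s,allow_pickle=True);print(n,s['mtx'],s['k1'],-np.array(s['R']).T@s['t'])
print(env.get_state())
E
```

```text
top [[492.15760821   0.         326.13375763]
 [  0.         492.15760821 201.87943736]
 [  0.           0.           1.        ]] -0.0962893126216259 [ 0.35201654 -0.11107223  1.30601677]
side [[428.93362736   0.         313.95265173]
 [  0.         428.93362736 199.1279843 ]
 [  0.           0.           1.        ]] -0.06509672289582648 [0.42706297 0.75413929 0.84530641]
{'time_s': 0.1, 'joint_pos': array([ 6.02062345e+01,  1.87275461e+01, -1.10871415e+01,  6.02738506e+01,
       -2.61069877e-03,  8.23111448e+01]), 'joint_velocities': array([ 0.04631493, -0.13954322,  0.15977177, -0.00840012,  0.04363173,
        0.12654738]), 'joint_torque': array([ 3.58640355e-04, -4.44240189e+01,  2.63038141e+01,  7.93787884e-03,
       -9.29176531e-05, -2.91750474e-06]), 'eef_pos': array([0.20668558, 0.50907872, 0.2053781 ]), 'tool_rot': array([-1.79911908e+02, -9.25861316e-03,  1.57895085e+02]), 'ft_force': array([-0.24198722,  0.54683076,  0.71460234]), 'wrist_torque': array([-0.02757403, -0.0135744 ,  0.00737603]), 'finger_force': 0.0, 'opening': 0.08540965704056007}
```

View pics/top.png

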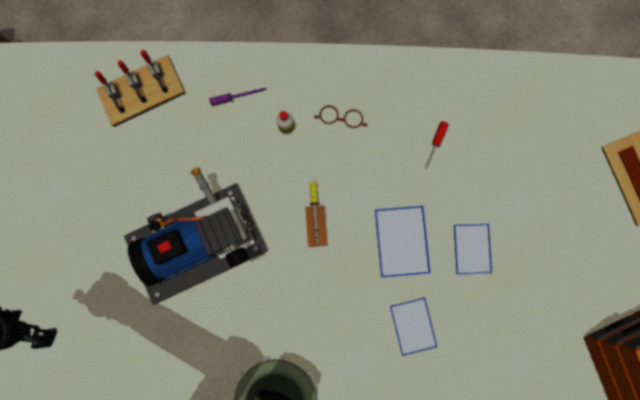

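View pics/side.png

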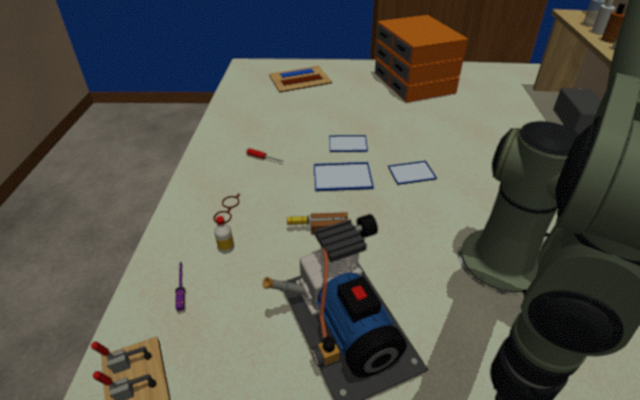

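The top view shows the yellow dipstick at (314,190)–(317,245) with its tip toward the robot, and the tube mouth at about (195,170) top and (267,283) side. The bottle is at (286,121), the spectacles at (341,117) and the red screwdriver at (437,142).
- **Tray candidates (top view):** (403,241), (473,249) and (414,327). The first looks largest; I'll check its size.
- **Dipstick:** the purple stick at (238,97) is the look-alike, so I'll leave it alone.

```bash
cat > m.py <<'E'
from h import *
T=np.load('top.npy',allow_pickle=True).item();S=np.load('side.npy',allow_pickle=True).item()
hsv=cv2.cvtColor(T['image'],cv2.COLOR_RGB2HSV)
m=cv2.inRange(hsv,(100,90,60),(130,255,255))
for c in cv2.findContours(m,cv2.RETR_EXTERNAL,cv2.CHAIN_APPROX_NONE)[0]:
    if cv2.contourArea(c)>800:
        b=cv2.boxPoints(cv2.minAreaRect(c));p=plane(T,b,0.008)
        print('tray?',b.mean(0),p.mean(0).round(4),np.linalg.norm(p[0]-p[1]).round(4),np.linalg.norm(p[1]-p[2]).round(4),p[:,:2].round(3).tolist())
def blob(s,lo,hi,box):
    h=cv2.cvtColor(s['image'],cv2.COLOR_RGB2HSV);m=cv2.inRange(h,lo,hi);k=np.zeros_like(m);x0,y0,x1,y1=box;k[y0:y1,x0:x1]=255
    return np.argwhere(m&k)[:,::-1]
y=blob(T,(22,120,110),(35,255,255),(295,165,335,215))
P=plane(T,y,.044);r=cv2.minAreaRect((P[:,:2]*1000).astype(np.float32));print('handle top',len(y),P.mean(0),r)
print('depth',np.median(pts(T,y),0))
y=blob(S,(22,120,110),(35,255,255),(275,205,315,235))
print('side handle',len(y),np.median(pts(S,y),0))
w=blob(T,(3,90,40),(14,255,255),(290,195,340,255));P=plane(T,w,.036)
print('rest',cv2.minAreaRect((P[:,:2]*1000).astype(np.float32)))
for s,b,n in((T,(180,155,225,205),'t'),(S,(250,265,310,305),'s')):
    x0,y0,x1,y1=b;cr=cv2.resize(s['image'][y0:y1,x0:x1],None,fx=8 if n=='t' else 6,fy=8 if n=='t' else 6,interpolation=cv2.INTER_CUBIC)
    cr=cr[:320];cr=cv2.copyMakeBorder(cr,0,max(0,400-len(cr)),0,0,cv2.BORDER_CONSTANT)
    globals()['c'+n]=cr
x0,y0=290,170;cd=cv2.resize(T['image'][170:255,295:340],None,fx=4,fy=4.,interpolation=cv2.INTER_CUBIC)[:400]
cd=cv2.copyMakeBorder(cd,0,max(0,400-len(cd)),0,0,cv2.BORDER_CONSTANT)
o=np.hstack([ct[:400],cs[:400],cd[:400,:80*2]]);cv2.imwrite('pics/crop.png',cv2.cvtColor(o,cv2.COLOR_RGB2BGR)[:600,:]);print(o.shape)
E
python3 m.py
```

```text
tray? [172.93413 249.1073 ] [0.3854 0.284  0.008 ] 0.1603 0.1273 [[0.406, 0.386], [0.477, 0.242], [0.364, 0.183], [0.294, 0.325]]
handle top 131 [ 0.5426513  -0.08482484  0.044     ] ((542.556884765625, -84.84799194335938), (50.81287384033203, 16.809558868408203), 5.4771409034729)
depth [ 0.54343145 -0.08449448  0.04326079]
side handle 93 [ 0.54249237 -0.08118719  0.04178372]
rest ((456.2125549316406, -93.35859680175781), (105.83250427246094, 49.23851013183594), 5.68729829788208)
(400, 880, 3)
```

View pics/crop.png

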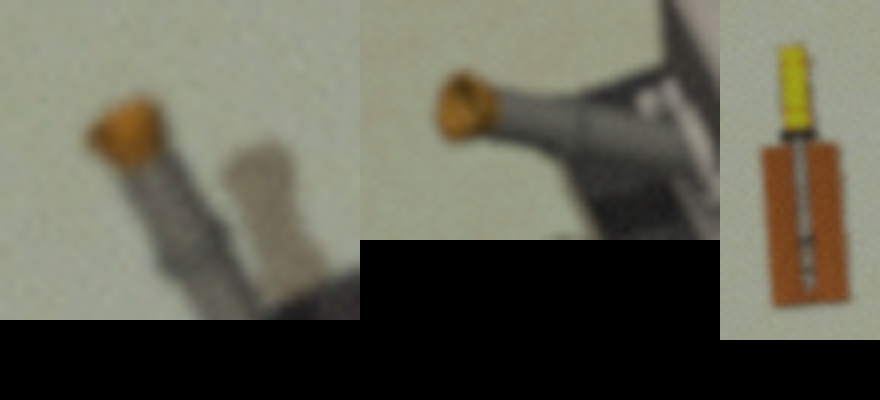

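The crop shows the yellow dipstick in its rest: collar at the rest's far end, tip toward the robot, axis at about 5.6° yaw. The brass mouth is at about (195,170) in the top view and (267,282) in the side view. I'll refine the mouth and trays next.

```bash
cat > m2.py <<'E'
import io,contextlib
with contextlib.redirect_stdout(io.StringIO()): exec(open('m.py').read())
# trays
hh=hsv.copy();m=cv2.inRange(hsv,(100,28,60),(130,255,255));m[:, :360]=0;m[:,520:]=0
for c in cv2.findContours(m,cv2.RETR_EXTERNAL,cv2.CHAIN_APPROX_NONE)[0]:
    if cv2.contourArea(c)>800:
        b=cv2.boxPoints(cv2.minAreaRect(c));p=plane(T,b,0.010)
        print('tray',b.mean(0),p.mean(0).round(4),np.linalg.norm(p[0]-p[1]).round(4),np.linalg.norm(p[1]-p[2]).round(4),p[:,:2].round(3).tolist())
# base plate: dark
g=T['image'].max(2);m=(g<95).astype(np.uint8);m[:, :110]=0;m[:,290:]=0;m[:160]=0;m[320:]=0
# plate corners via depth: everything 5..20mm? use hull of union
m2=((hsv[...,1]>120)|(g<110)).astype(np.uint8);m2[:, :115]=0;m2[:,275:]=0;m2[:182]=0;m2[308:]=0
c=max(cv2.findContours(m2,cv2.RETR_EXTERNAL,cv2.CHAIN_APPROX_NONE)[0],key=cv2.contourArea)
h=cv2.convexHull(c);r=cv2.minAreaRect((plane(T,h.reshape(-1,2),.01)[:,:2]*1000).astype(np.float32));print('plate',r)
# brass
bt=blob(T,(8,120,70),(24,255,255),(185,160,206,180));bs=blob(S,(8,120,70),(24,255,255),(255,270,285,295))
for n,b in(('t',bt),('s',bs)): print(n,len(b),b.mean(0),b.min(0),b.max(0),cv2.fitEllipse(cv2.convexHull(b.astype(np.float32))))
print('depth t',np.median(pts(T,bt),0),'s',np.median(pts(S,bs),0))
def tri(a,b):
    A=[]
    for s,uv in((T,a),(S,b)):
        p=slopes(s,[uv])[0];M=np.c_[s['R'],s['t']];A+=[p[0]*M[2]-M[0],p[1]*M[2]-M[1]]
    X=np.linalg.svd(np.array(A))[2][-1];return X[:3]/X[3]
print('tri brass centroid',tri(bt.mean(0),bs.mean(0)))
print('mouth rim guess',plane(T,[[194.7,169.8]],.130),plane(S,[[267.2,282.3]],.130),tri([194.7,169.8],[267.2,282.3]))
# point cloud of tube from both views: depth near
for n,s,box in(('t',T,(185,160,225,200)),('s',S,(258,270,310,303))):
    x0,y0,x1,y1=box;uv=np.array([[u,v] for v in range(y0,y1) for u in range(x0,x1)]);P=pts(s,uv);k=(P[:,2]>.06)&(P[:,2]<.16)&(P[:,0]>.46);P=P[k]
    if len(P)>20:
        c=P.mean(0);d=np.linalg.svd(P-c)[2][0];d*=np.sign(d[2]);t=(P-c)@d;q=P[t>np.percentile(t,90)]
        print(n,len(P),c,d,'elev',np.degrees(np.arcsin(d[2])),'yaw',np.degrees(np.arctan2(d[1],d[0])),'end',q.mean(0))
E
python3 m2.py
```

```text
tray [413.47064 326.3824 ] [ 0.1998 -0.3534  0.01  ] 0.0975 0.1338 [[0.252, -0.289], [0.277, -0.384], [0.147, -0.417], [0.123, -0.323]]
tray [472.66153 248.40771] [ 0.4055 -0.5111  0.01  ] 0.0992 0.1347 [[0.469, -0.459], [0.476, -0.557], [0.342, -0.563], [0.335, -0.465]]
tray [402.3479  240.91846] [ 0.422  -0.3227  0.01  ] 0.1348 0.1841 [[0.505, -0.246], [0.521, -0.38], [0.338, -0.398], [0.323, -0.266]]
plate ((415.3001403808594, 238.5654296875), (252.7116241455078, 351.6838684082031), 28.545494079589844)
t 50 [195.8  171.36] [192 168] [199 175] ((195.77395629882812, 171.42462158203125), (7.172676086425781, 8.129817008972168), 55.4325065612793)
s 78 [267.3974359  282.74358974] [263 278] [272 287] ((267.4533996582031, 282.85614013671875), (9.356583595275879, 10.030439376831055), 48.082130432128906)
depth t [0.57225394 0.20171057 0.13076593] s [0.57221618 0.20236395 0.12703745]
tri brass centroid [0.57263613 0.20250796 0.12618466]
mouth rim guess [[0.57630831 0.20447087 0.13      ]] [[0.57187394 0.20439336 0.13      ]] [0.57403376 0.20429145 0.13030449]
t 305 [0.54444431 0.18615709 0.10874047] [0.70521974 0.42487086 0.56758247] elev 34.58181575227032 yaw 31.0675308367264 end [0.57576589 0.20342011 0.12921181]
s 630 [0.52630224 0.18225285 0.09928862] [0.75092258 0.41930678 0.5101932 ] elev 30.676699768415986 yaw 29.178503219187846 end [0.57378389 0.20375657 0.12933526]
```

Trays: (402,241) measures about 184 × 135 mm, so it is the tray meant. The other two are about 134 × 98 mm. Mouth ≈ (0.574, 0.204, 0.130), which matches the given 130 mm height. Now I'll move high over the machine toward the handle.

Call:
{"method": "servo_tool", "body": {"moves": [0.2,-0.3,0.7,0,0,0.3,0.2,-0.3,0.7,0,0,0.3,0.2,-0.3,0.7,0,0,0.3,0.45,-0.85,0,0,0,0.3,0.45,-0.85,0,0,0,0.3,0.45,-0.85,0,0,0,0.3,0.45,-0.85,0,0,0,0.3,0.45,-0.85,0,0,0,0.3], "gripper": 1}}

```text
time_s: 0.77
eef_pos: [0.3211, 0.3019, 0.2899]
tool_rot: [-180.0, -0.0, 171.8]
ft_force: [0.3, -0.1, -0.3]
opening: 0.0854
finger_force: 0.0
```

Call:
{"method": "servo_tool", "body": {"moves": [0.5,-0.85,0,0,0,0.3,0.5,-0.85,0,0,0,0.3,0.5,-0.85,0,0,0,0.3,0.5,-0.85,0,0,0,0.3,0.5,-0.85,0,0,0,0.3,0.5,-0.85,0,0,0,0.3,0.5,-0.85,0,0,0,0.3,0.5,-0.85,0,0,0,0.3]}}

```text
time_s: 1.43
eef_pos: [0.4813, 0.0297, 0.2899]
tool_rot: [180.0, -0.0, -174.5]
ft_force: [1.8, 0.8, 0.4]
opening: 0.0856
finger_force: 0.0
```

Call:
{"method": "servo_tool", "body": {"moves": [0.255,-0.48,-0.7,0,0,0,0.255,-0.48,-0.7,0,0,0,0.255,-0.48,-0.7,0,0,0,0.255,-0.48,-0.7,0,0,0,0.255,-0.48,-0.7,0,0,0,0.255,-0.48,-0.7,0,0,0,0,0,0,0,0,0]}}

```text
time_s: 2.02
eef_pos: [0.54, -0.0858, 0.1162]
tool_rot: [179.9, -0.4, -174.8]
ft_force: [-0.7, -0.0, 0.5]
opening: 0.0854
finger_force: 0.0
```

```bash
python3 - <<'E'
from h import *
s=snap('side');i=s['image'][150:300,220:380]
cv2.imwrite('pics/a.png',cv2.cvtColor(cv2.resize(i,None,fx=4,fy=4,interpolation=cv2.INTER_CUBIC),cv2.COLOR_RGB2BGR))
# plate corners top, z=plate top ~0.01
T=np.load('top.npy',allow_pickle=True).item()
g=T['image'].max(2)
p=plane(T,[[237,183],[125,237],[155,303],[267,250]],.01)[:,:2];print(p)
for a,b,o in((0,1,-90),(3,2,-90),(2,1,0),(3,0,0)):
    d=p[b]-p[a];print(np.linalg.norm(d),np.degrees(np.arctan2(d[1],d[0]))+o)
c=p.mean(0)
for yw in (24,26,28):
    a=np.radians(yw);print(yw,c+np.array([[np.cos(a),-np.sin(a)],[np.sin(a),np.cos(a)]])@[.148,-.095])
# tube centreline in top view: grey tube pts, local mid rows
E
```

```text
[[0.56576018 0.12039161]
 [0.4134068  0.41512438]
 [0.24282626 0.32325389]
 [0.38947734 0.03336855]]
0.33178148926860096 27.335365380134505
0.3248692785882166 26.834547312077802
0.19374702088012183 28.305815607237346
0.19659261187871566 26.27352146173948
24 [0.57671235 0.19644481]
26 [0.57753442 0.2025281 ]
28 [0.57814369 0.20863638]
```

View pics/a.png

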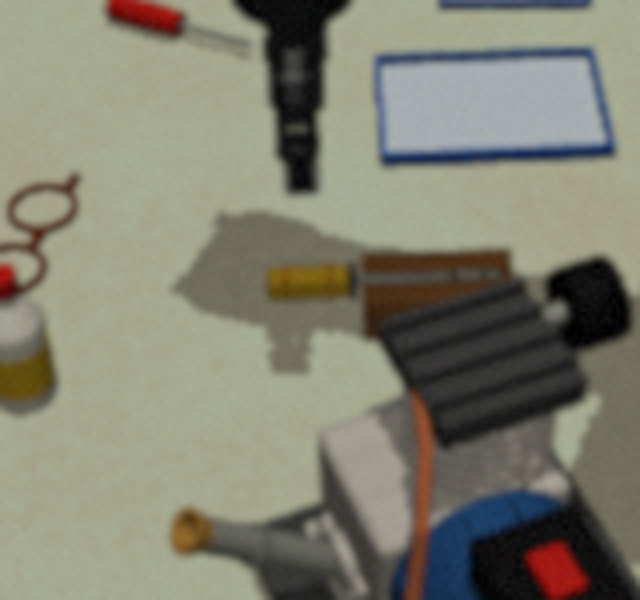

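The gripper is lined up over the handle at (308,280 in the crop). Plate yaw is about 27°, and the mouth from plate geometry agrees at (0.577, 0.205). I'll descend and grip.

Call:
{"method": "servo_tool", "body": {"moves": [0.05,0.02,-0.4,0,0,0,0,0,-0.4,0,0,0,0,0,-0.4,0,0,0,0,0,-0.4,0,0,0,0,0,-0.3,0,0,0,0,0,-0.2,0,0,0,0,0,0,0,0,0,0,0,0,0,0,0]}}

```text
time_s: 2.73
eef_pos: [0.5443, -0.0824, 0.0387]
tool_rot: [180.0, 0.0, -174.6]
ft_force: [1.0, 0.1, -0.2]
opening: 0.0853
finger_force: 0.0
```

Call:
{"method": "servo_tool", "body": {"moves": [-0.04,-0.05,-0.12,0,0,0,0,0,-0.12,0,0,0,0,0,0,0,0,0]}}

```text
time_s: 2.98
eef_pos: [0.5423, -0.0848, 0.0282]
tool_rot: [180.0, -0.0, -174.6]
ft_force: [-1.2, 0.5, -0.8]
opening: 0.0855
finger_force: 0.0
```

Call:
{"method": "servo_tool", "body": {"moves": [0,0,0,0,0,0,0,0,0,0,0,0,0,0,0,0,0,0,0,0,0,0,0,0,0,0,0,0,0,0,0,0,0,0,0,0,0,0,0,0,0,0,0,0,0,0,0,0], "gripper": 0}}

```text
time_s: 3.65
eef_pos: [0.5426, -0.0848, 0.0285]
tool_rot: [-180.0, 0.0, -174.6]
ft_force: [-0.6, 0.7, -0.0]
opening: -0.0002
finger_force: 0.0
```

The fingers shut on nothing, so I'll look.

```bash
python3 - <<'E'
from h import *
s=snap('side');i=s['image'][170:245,240:370]
a=cv2.resize(i,None,fx=4,fy=4,interpolation=cv2.INTER_CUBIC)
t=snap('top');j=t['image'][160:260,270:400]
b=cv2.resize(j,None,fx=3,fy=3,interpolation=cv2.INTER_CUBIC)
b=cv2.copyMakeBorder(b,0,0,0,a.shape[1]-b.shape[1],cv2.BORDER_CONSTANT)
save(s,'b_full.png');cv2.imwrite('pics/b.png',cv2.cvtColor(np.vstack([a,b])[:600],cv2.COLOR_RGB2BGR))
print(env.get_state())
E
```

```text
{'time_s': 3.75, 'joint_pos': array([-1.65856100e+01,  2.90606969e+01, -2.41012847e+01,  3.68376886e+01,
       -1.19655314e-03, -2.19835977e+01]), 'joint_velocities': array([-0.04451668,  0.00145452, -0.0295197 , -0.04452968,  0.0094971 ,
        0.04051215]), 'joint_torque': array([ 1.66693888e-03, -4.77196562e+01,  2.03483212e+01,  7.69052058e-04,
       -1.10959202e-04, -1.57650737e-05]), 'eef_pos': array([ 0.54256209, -0.08480847,  0.02848638]), 'tool_rot': array([-1.79998767e+02, -1.42176388e-04, -1.74602012e+02]), 'ft_force': array([-0.14961509,  0.88088548,  0.33904966]), 'wrist_torque': array([ 0.01626751, -0.01363788,  0.04123187]), 'finger_force': 0.0, 'opening': 0.00025223374016295305}
```

View pics/b.png

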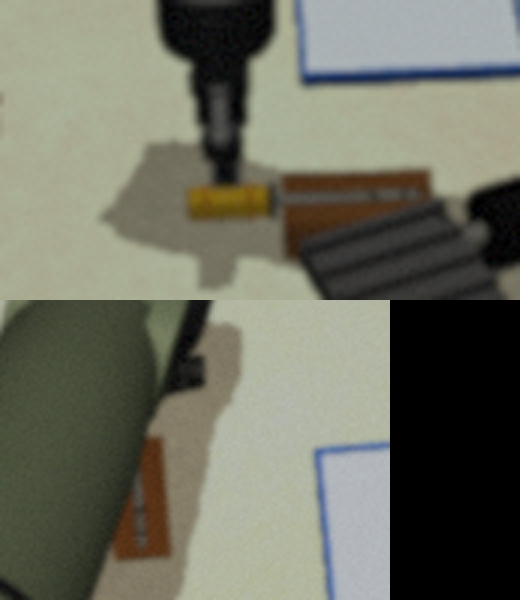

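The closed gripper sits on the −y side of the handle. In the top view it shows at about (333,183), while the handle was at (314,190). So the reported TCP disagrees with the cameras, and I'll measure by how much.

```bash
python3 - <<'E'
from h import *
S=snap('side');T=snap('top')
for z in(.0145,.03,.05): print(z,plane(S,[[296.5,215]],z),)
for z in(.05,.1,.15): print(z,plane(T,[[333,183]],z))
# project reported TCP into both
st=env.get_state();X=st['eef_pos']
for n,s in(('S',S),('T',T)):
    for dz in(-.014,.05,.1):
        q=cv2.projectPoints((X+[0,0,dz])[None],cv2.Rodrigues(np.array(s['R'],float))[0],np.array(s['t'],float),np.array(s['mtx'],float),np.array([s['k1'],0,0,0.]))[0].ravel();print(n,dz,q)
# depth cloud of dark gripper, side view
v,u=np.mgrid[170:216,270:320];uv=np.c_[u.ravel(),v.ravel()];g=S['image'].max(2)[uv[:,1],uv[:,0]];uv=uv[g<70];P=pts(S,uv)
for lo in np.arange(.0,.2,.02):
    k=(P[:,2]>lo)&(P[:,2]<lo+.02)
    if k.sum()>3: print(round(lo,2),k.sum(),np.median(P[k],0),P[k].min(0),P[k].max(0))
v,u=np.mgrid[170:200,318:345];uv=np.c_[u.ravel(),v.ravel()];g=T['image'].max(2)[uv[:,1],uv[:,0]];uv=uv[g<70];P=pts(T,uv);print('top',len(P),np.median(P,0),P.min(0),P.max(0))
E
```

```text
0.0145 [[ 0.54688987 -0.1250433   0.0145    ]]
0.03 [[ 0.54465431 -0.10864077  0.03      ]]
0.05 [[ 0.54176972 -0.08747621  0.05      ]]
0.05 [[ 0.56498016 -0.13538923  0.05      ]]
0.1 [[ 0.55650242 -0.13442121  0.1       ]]
0.15 [[ 0.54802469 -0.13345319  0.15      ]]
S -0.014 [296.68060855 225.04519998]
S 0.05 [295.65992486 207.88284383]
S 0.1 [294.81136309 193.56397202]
T -0.014 [313.44821184 193.1287244 ]
T 0.05 [313.02921797 189.4161285 ]
T 0.1 [312.67098018 186.24096288]
0.06 32 [ 0.54043913 -0.07090287  0.07208626] [ 0.53325606 -0.0786733   0.06205761] [ 0.54865992 -0.06713345  0.07999557]
0.08 7 [ 0.54288156 -0.06873251  0.08277573] [ 0.53273957 -0.07215225  0.08009346] [ 0.54769491 -0.05535638  0.09824146]
0.1 18 [ 0.53845404 -0.0521366   0.11240303] [ 0.52863771 -0.07009583  0.10128523] [ 0.550803   -0.03912729  0.1199104 ]
0.12 50 [ 0.53509808 -0.0554589   0.12961046] [ 0.52589518 -0.07842231  0.12053644] [ 0.55373198 -0.02149348  0.139884  ]
0.14 98 [ 0.53459956 -0.04547238  0.1490854 ] [ 0.52392221 -0.0940341   0.14002716] [ 0.55922935 -0.02116042  0.15991583]
0.16 64 [ 0.53909666 -0.04642873  0.16897569] [ 0.52398512 -0.06946429  0.16007235] [ 0.55649374 -0.03959009  0.17933608]
0.18 138 [ 0.53781324 -0.04921023  0.19187991] [ 0.50783941 -0.07266739  0.18003294] [ 0.5707034  -0.04384266  0.19990969]
top 338 [ 0.49956977 -0.11858753  0.49524545] [ 0.35201654 -0.14324713 -0.00317965] [ 0.58768296 -0.10201556  1.30601677]
```

The xy agrees with the cameras. The fingertips, though, appear to sit near z≈0.045, level with the handle top, rather than 0.0145. I'll print the pixels down the finger to confirm.

```bash
python3 - <<'E'
from h import *
S=snap('side');T=snap('top')
uv=np.array([[296,v] for v in range(180,228)]);P=pts(S,uv)
for a,p in zip(uv,P): print(a[1],S['image'][a[1],a[0]],p.round(3))
E
```

```text
180 [15 14 11] [ 0.532 -0.047  0.204]
181 [11 14 11] [ 0.533 -0.05   0.198]
182 [19 18 18] [ 0.533 -0.048  0.197]
183 [12 14 16] [ 0.533 -0.047  0.194]
184 [12 17 14] [ 0.533 -0.048  0.191]
185 [17 17 20] [ 0.533 -0.049  0.186]
186 [16 17 15] [ 0.534 -0.049  0.183]
187 [13 13 14] [ 0.534 -0.049  0.18 ]
188 [ 9 13 11] [ 0.533 -0.045  0.18 ]
189 [16 13 18] [ 0.534 -0.048  0.175]
190 [27 29 26] [ 0.534 -0.046  0.173]
191 [39 38 38] [ 0.534 -0.044  0.171]
192 [44 43 45] [ 0.534 -0.047  0.166]
193 [43 45 42] [ 0.534 -0.044  0.165]
194 [49 48 46] [ 0.534 -0.042  0.164]
195 [58 57 56] [ 0.534 -0.039  0.163]
196 [58 60 57] [ 0.534 -0.044  0.155]
197 [57 59 54] [ 0.535 -0.048  0.149]
198 [59 58 56] [ 0.536 -0.055  0.139]
199 [60 60 58] [ 0.537 -0.059  0.133]
200 [61 62 58] [ 0.535 -0.046  0.141]
201 [64 63 61] [ 0.535 -0.045  0.138]
202 [69 66 65] [ 0.534 -0.038  0.141]
203 [68 67 65] [ 0.533 -0.029  0.146]
204 [66 64 63] [ 0.533 -0.027  0.144]
205 [52 52 48] [ 0.533 -0.025  0.142]
206 [36 35 34] [ 0.533 -0.026  0.138]
207 [18 18 17] [ 0.533 -0.022  0.139]
208 [18 18 18] [ 0.535 -0.036  0.122]
209 [10 10 12] [ 0.537 -0.052  0.105]
210 [15 14 14] [ 0.54  -0.07   0.085]
211 [16 14 15] [ 0.54  -0.072  0.079]
212 [13 16 17] [ 0.541 -0.072  0.075]
213 [12 14 17] [ 0.54  -0.069  0.074]
214 [14 14 11] [ 0.541 -0.074  0.066]
215 [37 34 22] [ 0.541 -0.073  0.063]
216 [73 61 27] [ 0.541 -0.072  0.061]
217 [108  88  30] [ 0.544 -0.088  0.042]
218 [128 103  30] [ 0.543 -0.082  0.044]
219 [129 103  22] [ 0.543 -0.08   0.042]
220 [121  95  21] [ 0.543 -0.08   0.039]
221 [105  85  16] [ 0.542 -0.075  0.04 ]
222 [94 75  9] [ 0.543 -0.075  0.036]
223 [96 77 29] [ 0.543 -0.077  0.03 ]
224 [96 85 52] [ 0.543 -0.073  0.03 ]
225 [104  99  79] [ 0.547 -0.101 -0.001]
226 [113 109  92] [ 0.546 -0.098 -0.002]
227 [115 112  95] [ 0.546 -0.093 -0.001]
```

The finger's lowest visible point is z≈0.058 and the body bottom is z≈0.13. Those are 73 mm apart as they should be, so the real tool sits about 43 mm farther back than reported. I'll open, then lower by that amount in steps while watching the force.

Call:
{"method": "servo_tool", "body": {"moves": [0,0,0,0,0,0,0,0,0,0,0,0,0,0,0,0,0,0,0,0,0,0,0,0,0,0,0,0,0,0,0,0,0,0,0,0,0,0,0,0,0,0,0,0,0,0,0,0], "gripper": 1}}

```text
time_s: 4.62
eef_pos: [0.5426, -0.0848, 0.0285]
tool_rot: [-180.0, 0.0, -174.6]
ft_force: [0.6, -0.9, -0.6]
opening: 0.0855
finger_force: 0.0
```

Call:
{"method": "servo_tool", "body": {"moves": [0,0,-0.2,0,0,0,0,0,-0.2,0,0,0,0,0,-0.2,0,0,0,0,0,-0.2,0,0,0,0,0,0,0,0,0]}}

```text
time_s: 5.03
eef_pos: [0.5408, -0.0843, -0.0058]
tool_rot: [179.9, -0.2, -174.6]
ft_force: [-0.3, 0.0, -0.3]
opening: 0.0856
finger_force: 0.0
```

```bash
python3 - <<'E'
from h import *
s=snap('side');i=s['image'][160:250,240:360]
cv2.imwrite('pics/c.png',cv2.cvtColor(cv2.resize(i,None,fx=5,fy=5,interpolation=cv2.INTER_CUBIC),cv2.COLOR_RGB2BGR))
E
```

```text
(no output)
```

View pics/c.png

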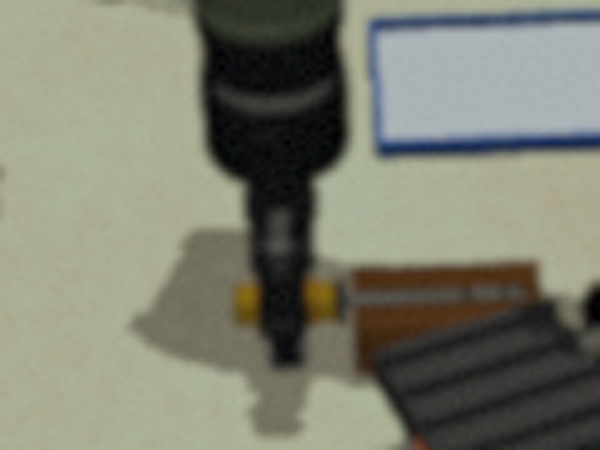

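The fingers now straddle the handle, with the near fingertip at about (297,232). I'll check fingertip depth.

```bash
python3 - <<'E'
from h import *
S=snap('side')
for u in(295,297):
  uv=np.array([[u,v] for v in range(216,237)]);P=pts(S,uv)
  for a,p in zip(uv,P): print(a,S['image'][a[1],a[0]],p.round(3))
print(env.get_state()['eef_pos'])
E
```

```text
[295 216] [21 18 22] [ 0.536 -0.019  0.111]
[295 217] [17 17 21] [ 0.535 -0.012  0.115]
[295 218] [14 15 13] [ 0.536 -0.011  0.112]
[295 219] [18 18 21] [ 0.536 -0.015  0.105]
[295 220] [12 14 14] [ 0.536 -0.011  0.105]
[295 221] [21 22 21] [ 0.539 -0.031  0.082]
[295 222] [18 20 20] [ 0.538 -0.023  0.086]
[295 223] [21 21 25] [ 0.537 -0.015  0.09 ]
[295 224] [30 30 30] [ 0.537 -0.014  0.088]
[295 225] [29 29 30] [ 0.536 -0.01   0.088]
[295 226] [21 22 25] [ 0.536 -0.009  0.086]
[295 227] [21 23 22] [ 0.537 -0.011  0.081]
[295 228] [26 28 25] [ 0.539 -0.025  0.063]
[295 229] [25 27 25] [ 0.539 -0.026  0.058]
[295 230] [25 27 24] [ 0.539 -0.024  0.056]
[295 231] [26 25 24] [ 0.54  -0.028  0.049]
[295 232] [44 45 40] [ 0.54  -0.028  0.045]
[295 233] [78 76 65] [ 0.541 -0.029  0.04 ]
[295 234] [107 105  89] [ 0.546 -0.064  0.   ]
[295 235] [117 114  97] [ 0.545 -0.061 -0.   ]
[295 236] [115 113  93] [ 0.545 -0.058 -0.001]
[297 216] [17 17 20] [ 0.531 -0.016  0.114]
[297 217] [18 21 17] [0.427 0.754 0.845]
[297 218] [11 12 12] [ 0.531 -0.013  0.11 ]
[297 219] [17 16 18] [ 0.531 -0.015  0.105]
[297 220] [18 20 20] [ 0.531 -0.016  0.1  ]
[297 221] [14 17 16] [ 0.533 -0.029  0.085]
[297 222] [16 13 14] [ 0.532 -0.02   0.089]
[297 223] [28 29 31] [ 0.532 -0.018  0.088]
[297 224] [34 34 33] [ 0.532 -0.012  0.09 ]
[297 225] [27 27 28] [ 0.532 -0.011  0.087]
[297 226] [21 23 21] [ 0.532 -0.011  0.084]
[297 227] [16 13 18] [ 0.532 -0.012  0.079]
[297 228] [10  6 15] [ 0.534 -0.029  0.059]
[297 229] [ 9  9 10] [ 0.534 -0.028  0.057]
[297 230] [15 15 15] [ 0.535 -0.029  0.052]
[297 231] [15 16 16] [ 0.535 -0.029  0.048]
[297 232] [39 39 34] [ 0.535 -0.028  0.045]
[297 233] [77 76 62] [ 0.535 -0.029  0.041]
[297 234] [105 103  87] [ 0.541 -0.067 -0.003]
[297 235] [118 116  98] [ 0.54  -0.063 -0.003]
[297 236] [117 113  94] [ 0.54  -0.057  0.   ]
[ 0.54189342 -0.08460524 -0.00432984]
```

The open fingertip is at z≈0.041, so it closes to about 0.028. I need another 13 mm down.

Call:
{"method": "servo_tool", "body": {"moves": [0.02,0,-0.16,0,0,0,0,0,-0.15,0,0,0,0,0,0,0,0,0,0,0,0,0,0,0]}}

```text
time_s: 5.47
eef_pos: [0.5429, -0.0847, -0.0164]
tool_rot: [180.0, -0.1, -174.6]
ft_force: [0.1, 0.3, 0.3]
opening: 0.0853
finger_force: 0.0
```

Call:
{"method": "servo_tool", "body": {"moves": [0,0,0,0,0,0,0,0,0,0,0,0,0,0,0,0,0,0,0,0,0,0,0,0,0,0,0,0,0,0,0,0,0,0,0,0,0,0,0,0,0,0,0,0,0,0,0,0], "gripper": 0}}

```text
time_s: 6.13
eef_pos: [0.5434, -0.0848, -0.0158]
tool_rot: [180.0, 0.0, -174.6]
ft_force: [-0.3, 0.6, 2.1]
opening: 0.0174
finger_force: 61.6
```

Gripped: opening 17.4 mm, 62 N. I'll lift, then yaw by 21.4° and pitch by 40°.

Call:
{"method": "servo_tool", "body": {"moves": [0,0,0.3,0,0,0,0,0,0.6,0,0,0,0,0,0.9,0,0,0,0,0,0.9,0,0,0.7,0,0,0.9,0,0,0.75,0,0,0.9,0,0,0.75,0,0,0.9,0,0,0.75,0,0,0.9,0,0,0.75]}}

```text
time_s: 6.8
eef_pos: [0.5429, -0.0847, 0.2378]
tool_rot: [180.0, -0.0, -153.2]
ft_force: [0.9, -0.7, -0.4]
opening: 0.0173
finger_force: 61.2
```

Call:
{"method": "servo_tool", "body": {"moves": [0.5,0.5,0,0.45,-0.89,0,0.5,0.5,0,0.45,-0.89,0,0.5,0.5,0,0.45,-0.89,0,0,0.5,0,0.45,-0.89,0,0,0.5,0,0.45,-0.89,0,0,0.5,0,0.45,-0.89,0,0,0.5,0,0.45,-0.89,0,0,0,0,0,0,0]}}

```text
time_s: 7.47
eef_pos: [0.594, 0.0588, 0.2281]
tool_rot: [179.2, 39.6, -153.8]
ft_force: [-2.8, -0.6, -3.9]
opening: 0.0173
finger_force: 61.2
```

Call:
{"method": "servo_tool", "body": {"moves": [0,0,0,0,0,0,0,0,0,0,0,0]}}

```text
time_s: 7.63
eef_pos: [0.6047, 0.0543, 0.2375]
tool_rot: [179.9, 40.0, -153.4]
ft_force: [0.7, 0.0, 0.3]
opening: 0.0173
finger_force: 61.2
```

```bash
cat > look.py <<'E'
import sys
from h import *
from scipy.spatial.transform import Rotation as Ro
S=snap('side');T=snap('top');n=sys.argv[1]
np.save('S.npy',S,allow_pickle=True);np.save('T.npy',T,allow_pickle=True)
a=cv2.resize(S['image'][140:330,180:400],None,fx=3,fy=3,interpolation=cv2.INTER_CUBIC)[:, :660]
cv2.imwrite('pics/%s.png'%n,cv2.cvtColor(a,cv2.COLOR_RGB2BGR))
st=env.get_state();Rt=Ro.from_euler('xyz',st['tool_rot'],degrees=True).as_matrix();print(st['eef_pos'],'\n',Rt.round(3),st['joint_pos'].round(1))
for nm,s in(('S',S),('T',T)):
    h=cv2.cvtColor(s['image'],cv2.COLOR_RGB2HSV);m=cv2.inRange(h,(22,120,70),(35,255,255));k,l,stt,cc=cv2.connectedComponentsWithStats(m)
    for i in range(1,k):
        if stt[i,4]>25:
            uv=np.argwhere(l==i)[:,::-1];print(nm,'yellow',stt[i],cc[i].round(1),np.median(pts(s,uv),0).round(4))
E
python3 look.py d
```

```text
[0.60621901 0.05393109 0.23857073] 
 [[-0.684 -0.448  0.576]
 [-0.343  0.894  0.288]
 [-0.644 -0.    -0.765]] [-15.7   1.7 -42.3  14.1  25.7 -34.9]
S yellow [259 171  10  11  63] [263.2 176. ] [0.5883 0.0531 0.2918]
S yellow [217 237  16  13 133] [225.  243.8] [0.718  0.0138 0.0327]
T yellow [110 110  24   9  56] [122.2 115.1] [0.7441 0.4442 0.0221]
T yellow [246 146  13  19 137] [251.9 155.3] [0.5786 0.0414 0.2916]
```

View pics/d.png

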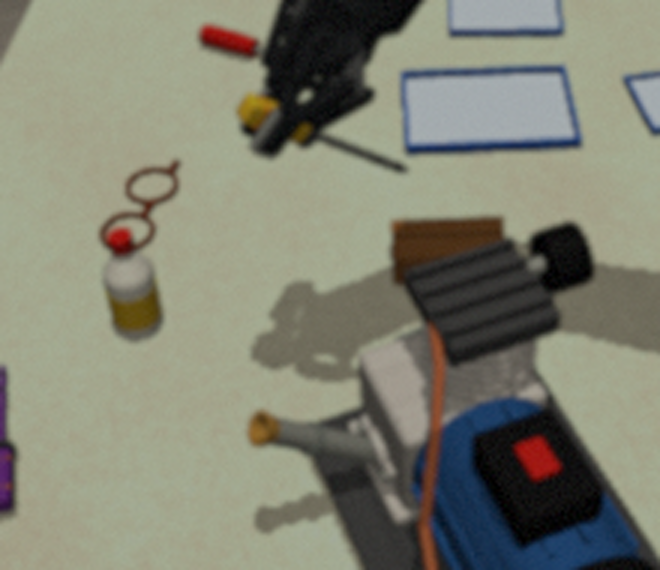

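The dipstick is firmly held; the tip is at about (315,196) and the handle at (263,176) in the side view. The offset fits a shift along the tool axis, since the handle position matches TCP − 0.051·z. I'll check the rod line and tip by profile in both views.

```bash
cat > rod.py <<'E'
from h import *
from scipy.spatial.transform import Rotation as Ro
B=.051
def proj(s,X): return cv2.projectPoints(np.atleast_2d(X).astype(float),cv2.Rodrigues(np.array(s['R'],float))[0],np.array(s['t'],float),np.array(s['mtx'],float),np.array([s['k1'],0,0,0.]))[0].reshape(-1,2)
def tri(S,T,a,b):
    A=[]
    for s,uv in((T,a),(S,b)):
        p=slopes(s,[uv])[0];M=np.c_[s['R'],s['t']];A+=[p[0]*M[2]-M[0],p[1]*M[2]-M[1]]
    X=np.linalg.svd(np.array(A))[2][-1];return X[:3]/X[3]
def model():
    st=env.get_state();R=Ro.from_euler('xyz',st['tool_rot'],degrees=True).as_matrix()
    # rod x = -tool x (tip toward -x), own z = -tool z
    return st['eef_pos']-B*R[:,2],-R[:,0],R
def profile(s,G,ax,rng,w=7):
    g=cv2.cvtColor(s['image'],cv2.COLOR_RGB2GRAY).astype(float);out=[]
    for d in rng:
        p,q=proj(s,[G-ax*d,G-ax*(d+.004)]);t=(q-p)/np.linalg.norm(q-p);n=np.array([-t[1],t[0]])
        o=np.arange(-w,w+.1,.25);v=cv2.remap(g.astype(np.float32),(p[0]+o*n[0])[None].astype(np.float32),(p[1]+o*n[1])[None].astype(np.float32),cv2.INTER_LINEAR)[0]
        bg=np.median(v);wt=np.clip(bg-v-12,0,None);out.append((d,round(float(bg-v.min()),0),round(float((wt*o).sum()/max(wt.sum(),1e-6)),2),(p+n*(wt*o).sum()/max(wt.sum(),1e-6)).round(1).tolist()))
    return out
E
python3 - <<'E'
from rod import *
S=snap('side');T=snap('top');G,ax,R=model();print(G,ax)
for n,s in(('S',S),('T',T)):
    for r in profile(s,G,ax,np.arange(.05,.15,.008)): print(n,r)
E
```

```text
[0.57632371 0.03945583 0.27692296] [0.68416631 0.34258742 0.64385582]
S (np.float64(0.05), 90.0, -2.86, [289.0, 182.2])
S (np.float64(0.058), 84.0, 0.56, [290.4, 186.5])
S (np.float64(0.066), 94.0, 0.7, [293.0, 187.7])
S (np.float64(0.07400000000000001), 91.0, 0.53, [295.7, 188.6])
S (np.float64(0.082), 87.0, 0.55, [298.3, 189.7])
S (np.float64(0.09), 93.0, 0.51, [300.9, 190.7])
S (np.float64(0.098), 99.0, 0.55, [303.5, 191.7])
S (np.float64(0.10600000000000001), 101.0, 0.54, [306.0, 192.7])
S (np.float64(0.114), 93.0, 0.51, [308.5, 193.7])
S (np.float64(0.12200000000000001), 93.0, 0.42, [311.1, 194.6])
S (np.float64(0.13), 86.0, -4.04, [315.2, 191.5])
S (np.float64(0.138), 109.0, -6.17, [318.4, 190.5])
S (np.float64(0.14600000000000002), 65.0, -6.64, [321.0, 191.0])
T (np.float64(0.05), 6.0, 0.0, [262.8, 176.8])
T (np.float64(0.058), 4.0, 0.0, [264.3, 179.7])
T (np.float64(0.066), 24.0, -5.93, [271.0, 180.0])
T (np.float64(0.07400000000000001), 39.0, -6.01, [272.5, 182.8])
T (np.float64(0.082), 2.0, 0.0, [268.4, 188.2])
T (np.float64(0.09), 5.0, 0.0, [269.8, 191.1])
T (np.float64(0.098), 7.0, 0.0, [271.2, 193.8])
T (np.float64(0.10600000000000001), 4.0, 0.0, [272.5, 196.6])
T (np.float64(0.114), 7.0, 0.0, [273.9, 199.3])
T (np.float64(0.12200000000000001), 8.0, 0.0, [275.2, 202.1])
T (np.float64(0.13), 4.0, 0.0, [276.6, 204.8])
T (np.float64(0.138), 6.0, 0.0, [277.9, 207.4])
T (np.float64(0.14600000000000002), 4.0, 0.0, [279.2, 210.1])
```

In the side view the rod lies on the predicted line within 0.5 px (about 1 mm) and parallel to it. Next I go to a point 30 mm out from the mouth, on its axis.

Call:
{"method": "servo_tool", "body": {"moves": [0.55,0.6,0,0,0,0,0.55,0.6,0,0,0,0,0.55,0.6,0,0,0,0,0.55,0.6,0,0,0,0,0.14,0.78,-0.26,0,0,0,0.14,0.78,-0.26,0,0,0,0.14,0.78,-0.26,0,0,0,0.14,0.78,-0.26,0,0,0]}}

```text
time_s: 8.5
eef_pos: [0.7153, 0.2776, 0.1945]
tool_rot: [179.8, 40.0, -153.5]
ft_force: [-0.5, -0.9, 0.3]
opening: 0.0171
finger_force: 61.3
```

Call:
{"method": "servo_tool", "body": {"moves": [0,0,0,0,0,0,0,0,0,0,0,0,0,0,0,0,0,0]}}

```text
time_s: 8.75
eef_pos: [0.7144, 0.2759, 0.1945]
tool_rot: [179.8, 40.0, -153.5]
ft_force: [-0.2, -0.3, -0.5]
opening: 0.0171
finger_force: 61.2
```

```bash
cat > al.py <<'E'
from rod import *
S=snap('side');T=snap('top');G,ax,R=model();M=np.array([.5755,.204,.130]);print(G,ax,'tip rel mouth',G-.133*ax-M)
for n,s in(('S',S),('T',T)):
    for r in profile(s,G,ax,np.arange(.06,.16,.008),5): print(n,r[0].round(3),*r[1:])
    print(n,'mouth proj',proj(s,M),'tip',proj(s,G-.133*ax))
a=cv2.resize(S['image'][240:310,220:320],None,fx=5,fy=5,interpolation=cv2.INTER_CUBIC)
b=cv2.resize(T['image'][135:205,170:230],None,fx=5,fy=5,interpolation=cv2.INTER_CUBIC)
cv2.imwrite('pics/e.png',cv2.cvtColor(np.hstack([a,b]),cv2.COLOR_RGB2BGR))
E
python3 al.py
```

```text
[0.68530692 0.26016262 0.23426399] [0.68537963 0.34123239 0.64328471] tip rel mouth [0.01865143 0.01077871 0.01870713]
S 0.06 43.0 -3.53 [225.3, 270.5]
S 0.068 52.0 -0.67 [228.2, 274.1]
S 0.076 83.0 1.47 [231.2, 276.9]
S 0.084 82.0 1.47 [234.6, 277.5]
S 0.092 84.0 1.39 [238.0, 278.2]
S 0.1 86.0 1.35 [241.3, 278.8]
S 0.108 85.0 1.38 [244.6, 279.5]
S 0.116 78.0 1.3 [247.8, 280.1]
S 0.124 100.0 1.31 [251.0, 280.7]
S 0.132 67.0 1.28 [254.2, 281.3]
S 0.14 1.0 0.0 [257.6, 280.7]
S 0.148 4.0 0.0 [260.7, 281.3]
S 0.156 8.0 0.0 [263.8, 282.0]
S mouth proj [[265.50753357 282.07154181]] tip [[254.85389385 280.1627803 ]]
T 0.06 17.0 4.61 [170.5, 137.8]
T 0.068 28.0 3.88 [172.8, 140.3]
T 0.076 19.0 -0.51 [178.2, 141.0]
T 0.084 21.0 1.93 [177.7, 145.0]
T 0.092 24.0 3.11 [178.2, 148.4]
T 0.1 16.0 3.11 [179.8, 151.2]
T 0.108 39.0 3.43 [181.1, 154.1]
T 0.116 40.0 3.19 [182.9, 156.8]
T 0.124 46.0 1.15 [186.2, 158.5]
T 0.132 50.0 2.39 [186.7, 161.8]
T 0.14 41.0 4.74 [186.2, 165.7]
T 0.148 77.0 4.54 [187.9, 168.2]
T 0.156 21.0 4.95 [189.1, 171.1]
T mouth proj [[194.87057188 170.12906333]] tip [[188.96149444 160.94916381]]
```

View pics/e.png

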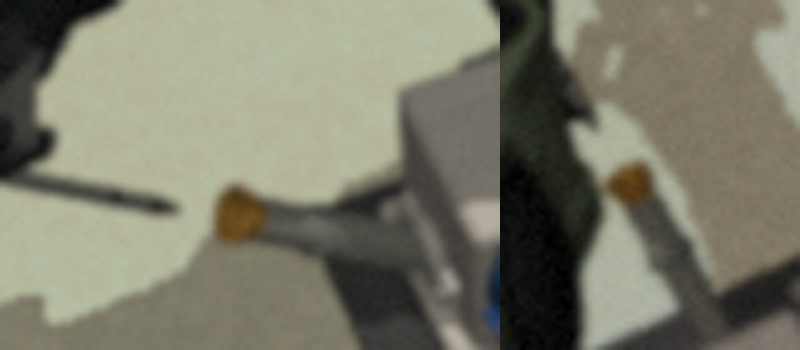

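The tip is at about (254.5,281.5) side and (189.4,160.3) top; the rim is at (265.3,282.3) side and (194.9,169.9) top. The rod extrapolates about 1 px low in the side view, so I'll triangulate the correction.

```bash
python3 - <<'E'
from rod import *
S=snap('side');T=snap('top');a=np.array([.6825,.3478,.6428])
M=tri(S,T,(194.9,169.9),(265.3,282.3));print('M',M)
for tp in((189.4,160.3),(189,160.9),(189.8,160)):
  for sd in((254.5,281.4),(255.2,281.6)):
    t=tri(S,T,tp,sd);d=t-M;print(tp,sd,t.round(4),'along',(d@a).round(4),'perp',(d-a*(d@a)).round(4))
# side-only: how far off the rod line is from M in px per mm
for e in np.eye(3)*.002: print(proj(S,M+e)-proj(S,M),proj(T,M+e)-proj(T,M))
E
```

```text
M [0.57608194 0.20412295 0.12937806]
(189.4, 160.3) (254.5, 281.4) [0.5959 0.2149 0.1448] along 0.0272 perp [ 0.0013  0.0013 -0.0021]
(189.4, 160.3) (255.2, 281.6) [0.5953 0.2149 0.1445] along 0.0265 perp [ 0.0011  0.0016 -0.002 ]
(189, 160.9) (254.5, 281.4) [0.595  0.2156 0.1456] along 0.0273 perp [ 0.0003  0.0019 -0.0014]
(189, 160.9) (255.2, 281.6) [0.5943 0.2156 0.1453] along 0.0267 perp [ 0.0001  0.0022 -0.0013]
(189.8, 160) (254.5, 281.4) [0.5965 0.2141 0.144 ] along 0.0268 perp [ 0.0021  0.0007 -0.0026]
(189.8, 160) (255.2, 281.6) [0.5958 0.2142 0.1436] along 0.0261 perp [ 0.0019  0.001  -0.0025]
[[-0.94761132 -0.04306066]] [[ 0.04886572 -0.80382904]]
[[-0.14186275  0.76608983]] [[-0.80791974 -0.01671315]]
[[-0.08858846 -0.59747573]] [[-0.20748479 -0.15784594]]
```

I'll correct by (−1, −1.5, +2) mm, then advance along the axis in steps and watch the force.

Call:
{"method": "servo_tool", "body": {"moves": [-0.025,-0.04,0.05,0,0,0,-0.137,-0.07,-0.129,0,0,0,-0.137,-0.07,-0.129,0,0,0,-0.137,-0.07,-0.129,0,0,0,-0.137,-0.07,-0.129,0,0,0,-0.137,-0.07,-0.129,0,0,0,0,0,0,0,0,0,0,0,0,0,0,0]}}

```text
time_s: 9.62
eef_pos: [0.6846, 0.2602, 0.1699]
tool_rot: [179.8, 39.9, -153.5]
ft_force: [-0.3, -0.8, -0.5]
opening: 0.0171
finger_force: 61.3
```

```bash
sed -i 's/^M=.*//; s/M=np.array(\[.5755,.204,.130\])/M=np.array([.5761,.2041,.1294])/' al.py; sed -i "s#pics/e.png#pics/f.png#" al.py; python3 al.py; python3 -c "
from station import env
s=env.get_state();print(s['eef_pos'],s['ft_force'],s['wrist_torque'])"
```

```text
[0.65656484 0.24570902 0.21016982] [0.6848037  0.34209257 0.64344119] tip rel mouth [-0.01061405 -0.0038893  -0.00480786]
S 0.06 20.0 -2.15 [242.6, 274.5]
S 0.068 50.0 -4.08 [246.3, 273.3]
S 0.076 58.0 0.16 [248.7, 278.1]
S 0.084 77.0 0.98 [251.7, 279.6]
S 0.092 82.0 0.86 [254.9, 280.1]
S 0.1 84.0 0.86 [258.0, 280.7]
S 0.108 82.0 0.77 [261.1, 281.3]
S 0.116 9.0 0.0 [264.3, 281.2]
S 0.124 6.0 0.0 [267.4, 281.8]
S 0.132 9.0 0.0 [270.4, 282.4]
S 0.14 11.0 0.0 [273.3, 283.0]
S 0.148 11.0 0.0 [276.2, 283.6]
S 0.156 11.0 0.0 [279.1, 284.1]
S mouth proj [[265.24254651 282.27593702]] tip [[270.72853647 282.44923968]]
T 0.06 34.0 -3.67 [185.8, 148.2]
T 0.068 22.0 4.3 [180.5, 154.9]
T 0.076 28.0 3.27 [183.0, 157.2]
T 0.084 35.0 3.57 [184.3, 160.1]
T 0.092 11.0 0.0 [188.9, 161.0]
T 0.1 16.0 1.16 [189.5, 164.3]
T 0.108 20.0 3.4 [189.0, 168.1]
T 0.116 23.0 3.63 [190.4, 170.8]
T 0.124 20.0 3.32 [192.1, 173.3]
T 0.132 22.0 3.07 [193.9, 175.8]
T 0.14 8.0 0.0 [198.0, 176.9]
T 0.148 11.0 0.0 [199.5, 179.5]
T 0.156 9.0 0.0 [201.0, 182.0]
T mouth proj [[194.9069835  169.93418794]] tip [[196.71381258 174.60101269]]
[0.68585373 0.26050872 0.17112971] [-0.2739317  -0.25849655 -0.20082278] [-0.34303315  0.60963507  0.01393154]
```

The tip is about 13 mm inside the mouth with no force. I'll go on slowly.

Call:
{"method": "servo_tool", "body": {"moves": [-0.086,-0.043,-0.08,0,0,0,-0.086,-0.043,-0.08,0,0,0,-0.086,-0.043,-0.08,0,0,0,-0.086,-0.043,-0.08,0,0,0,0,0,0,0,0,0]}}

```text
time_s: 10.13
eef_pos: [0.6702, 0.2529, 0.1564]
tool_rot: [179.8, 39.9, -153.5]
ft_force: [-0.3, -1.1, -1.7]
opening: 0.0172
finger_force: 61.1
```

Call:
{"method": "servo_tool", "body": {"moves": [-0.086,-0.043,-0.08,0,0,0,-0.086,-0.043,-0.08,0,0,0,-0.086,-0.043,-0.08,0,0,0,-0.086,-0.043,-0.08,0,0,0,0,0,0,0,0,0]}}

```text
time_s: 10.55
eef_pos: [0.6566, 0.246, 0.1438]
tool_rot: [179.8, 39.9, -153.5]
ft_force: [0.4, -1.0, -1.7]
opening: 0.0173
finger_force: 61.1
```

Call:
{"method": "servo_tool", "body": {"moves": [-0.086,-0.043,-0.08,0,0,0,-0.086,-0.043,-0.08,0,0,0,-0.086,-0.043,-0.08,0,0,0,-0.086,-0.043,-0.08,0,0,0,0,0,0,0,0,0]}}

```text
time_s: 10.97
eef_pos: [0.643, 0.2391, 0.1311]
tool_rot: [179.8, 39.9, -153.5]
ft_force: [0.9, -0.7, -2.8]
opening: 0.0171
finger_force: 61.0
```

Call:
{"method": "servo_tool", "body": {"moves": [-0.086,-0.043,-0.08,0,0,0,-0.086,-0.043,-0.08,0,0,0,-0.086,-0.043,-0.08,0,0,0,0,0,0,0,0,0]}}

```text
time_s: 11.3
eef_pos: [0.6328, 0.234, 0.1216]
tool_rot: [179.8, 39.9, -153.5]
ft_force: [1.2, -0.5, -4.0]
opening: 0.0171
finger_force: 61.0
```

```bash
python3 - <<'E'
from rod import *
S=snap('side');T=snap('top');st=env.get_state();print(st['eef_pos'],st['ft_force'],st['wrist_torque'])
G,ax,R=model();M=np.array([.5761,.2041,.1294]);d=G-.033*ax-M;print('stopface rel M',d,'along',d@ax)
E
```

```text
[0.63282876 0.2340075  0.12160406] [-0.15441965 -1.85809774 -3.58332261] [-0.7296023   0.60969117 -0.12856746]
stopface rel M [0.0048758  0.00387733 0.01019576] along 0.011212388323136225
```

About 11 mm left. I'll feel for the stop.

Call:
{"method": "servo_tool", "body": {"moves": [-0.07,-0.036,-0.07,0,0,0,-0.07,-0.036,-0.07,0,0,0,0,0,0,0,0,0]}}

```text
time_s: 11.65
eef_pos: [0.6275, 0.2315, 0.1165]
tool_rot: [179.8, 40.0, -153.5]
ft_force: [2.5, -1.1, -3.7]
opening: 0.0173
finger_force: 61.0
```

Call:
{"method": "servo_tool", "body": {"moves": [-0.035,-0.018,-0.035,0,0,0,0,0,0,0,0,0]}}

```text
time_s: 11.82
eef_pos: [0.6265, 0.231, 0.1155]
tool_rot: [179.8, 40.0, -153.5]
ft_force: [0.7, -0.4, -1.1]
opening: 0.0172
finger_force: 61.1
```

Call:
{"method": "servo_tool", "body": {"moves": [-0.035,-0.018,-0.035,0,0,0,0,0,0,0,0,0]}}

```text
time_s: 11.98
eef_pos: [0.6261, 0.2307, 0.1151]
tool_rot: [179.8, 40.1, -153.4]
ft_force: [1.2, 1.5, -0.3]
opening: 0.0173
finger_force: 61.2
```

Call:
{"method": "servo_tool", "body": {"moves": [-0.035,-0.018,-0.033,0,0,0,0,0,0,0,0,0,0,0,0,0,0,0]}}

```text
time_s: 12.23
eef_pos: [0.6261, 0.2307, 0.1153]
tool_rot: [179.8, 40.3, -153.4]
ft_force: [4.4, 3.3, 2.4]
opening: 0.0173
finger_force: 61.1
```

Call:
{"method": "servo_tool", "body": {"moves": [-0.035,-0.018,-0.033,0,0,0,0,0,0,0,0,0,0,0,0,0,0,0]}}

```text
time_s: 12.48
eef_pos: [0.6261, 0.2308, 0.1155]
tool_rot: [179.8, 40.5, -153.3]
ft_force: [6.6, 4.6, 3.9]
opening: 0.0171
finger_force: 61.0
```

```bash
python3 - <<'E'
from rod import *
S=snap('side');T=snap('top');st=env.get_state();print(st['eef_pos'],st['ft_force'],st['wrist_torque'])
G,ax,R=model();M=np.array([.5761,.2041,.1294]);d=G-.033*ax-M;print('stopface rel M',d,'along',d@ax)
a=cv2.resize(S['image'][240:310,220:320],None,fx=5,fy=5,interpolation=cv2.INTER_CUBIC)
b=cv2.resize(T['image'][135:205,170:230],None,fx=5,fy=5,interpolation=cv2.INTER_CUBIC)
cv2.imwrite('pics/g.png',cv2.cvtColor(np.hstack([a,b]),cv2.COLOR_RGB2BGR))
E
```

```text
[0.62610279 0.23077618 0.11544441] [6.00329274 5.42794142 3.50012011] [ 0.76315443 -0.80669644  0.11266755]
stopface rel M [-0.00194584  0.00040491  0.00339839] along 0.0010229929013727984
```

View pics/g.png

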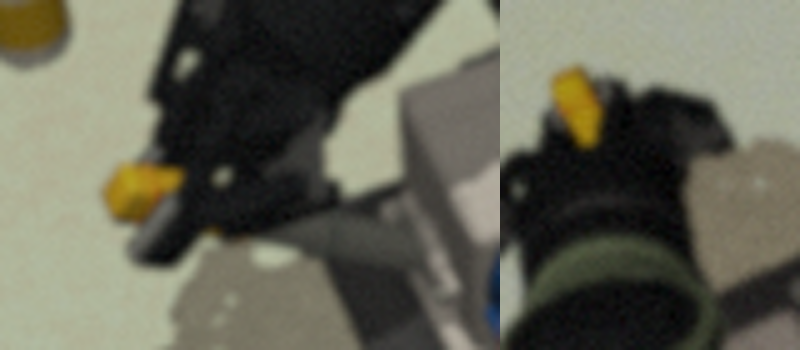

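The collar is on the mouth: the axial force rises with no motion, and the stop face reads within 1 mm of the rim. In the view the handle end is at (248,278) side and the tube runs straight out under the fingers. I'll press a little more and hold, then withdraw.

Call:
{"method": "servo_tool", "body": {"moves": [-0.05,-0.025,-0.047,0,0,0,-0.05,-0.025,-0.047,0,0,0,0,0,0,0,0,0,0,0,0,0,0,0,0,0,0,0,0,0,0,0,0,0,0,0]}}

```text
time_s: 13.08
eef_pos: [0.6262, 0.2309, 0.116]
tool_rot: [179.9, 41.1, -153.1]
ft_force: [11.5, 11.0, 8.7]
opening: 0.0169
finger_force: 60.8
```

Seated firmly (about 17 N, no slip). Drawing out along the axis.

Call:
{"method": "servo_tool", "body": {"moves": [0.086,0.043,0.08,0,0,0,0.086,0.043,0.08,0,0,0,0.137,0.07,0.129,0,0,0,0.137,0.07,0.129,0,0,0,0.137,0.07,0.129,0,0,0,0.137,0.07,0.129,0,0,0,0.137,0.07,0.129,0,0,0,0.137,0.07,0.129,0,0,0]}}

```text
time_s: 13.75
eef_pos: [0.6589, 0.2474, 0.1458]
tool_rot: [179.8, 40.0, -153.5]
ft_force: [0.5, -1.3, -0.6]
opening: 0.0174
finger_force: 61.2
```

Call:
{"method": "servo_tool", "body": {"moves": [0.137,0.07,0.129,0,0,0,0.137,0.07,0.129,0,0,0,0.137,0.07,0.129,0,0,0,0.137,0.07,0.129,0,0,0,0.137,0.07,0.129,0,0,0,0.137,0.07,0.129,0,0,0,0.137,0.07,0.129,0,0,0,0.137,0.07,0.129,0,0,0]}}

```text
time_s: 14.42
eef_pos: [0.7027, 0.2699, 0.1871]
tool_rot: [179.8, 40.0, -153.5]
ft_force: [0.7, -0.5, -1.9]
opening: 0.0174
finger_force: 61.3
```

Call:
{"method": "servo_tool", "body": {"moves": [0.137,0.07,0.129,0,0,0,0.137,0.07,0.129,0,0,0,0,0,0,0,0,0,0,0,0,0,0,0]}}

```text
time_s: 14.75
eef_pos: [0.7136, 0.2753, 0.1973]
tool_rot: [179.8, 40.0, -153.5]
ft_force: [1.0, -0.7, 0.1]
opening: 0.0169
finger_force: 61.3
```

```bash
sed -i "s#pics/f.png#pics/i.png#" al.py; python3 al.py | grep -v '^T 0'
```

```text
[0.6832953  0.26018156 0.23523305] [0.6862058  0.34235055 0.64180814] tip rel mouth [0.01592993 0.01054893 0.02047257]
S 0.06 65.0 -4.06 [226.4, 269.7]
S 0.068 68.0 0.74 [228.9, 275.1]
S 0.076 81.0 0.76 [232.3, 275.8]
S 0.084 80.0 0.75 [235.7, 276.5]
S 0.092 78.0 0.71 [239.1, 277.1]
S 0.1 96.0 0.63 [242.4, 277.7]
S 0.108 80.0 0.68 [245.7, 278.5]
S 0.116 80.0 0.62 [248.9, 279.1]
S 0.124 91.0 0.66 [252.1, 279.7]
S 0.132 46.0 0.6 [255.3, 280.3]
S 0.14 3.0 0.0 [258.6, 280.4]
S 0.148 5.0 0.0 [261.7, 281.0]
S 0.156 7.0 0.0 [264.7, 281.6]
S mouth proj [[265.24254651 282.27593702]] tip [[255.82881825 279.80147457]]
T mouth proj [[194.9069835  169.93418794]] tip [[188.83173607 161.71127989]]
```

The tip is about 25 mm clear of the tube and the rod hasn't slipped in the grip. Lifting, carrying to the tray and levelling.

Call:
{"method": "servo_tool", "body": {"moves": [0,-0.2,0.8,0,0,0,0,-0.4,0.8,0,0,0,-0.2,-0.9,0,0,0,0,-0.2,-0.9,0,0,0,0,-0.2,-0.9,0,0,0,0,-0.2,-0.9,0,0,0,0,-0.2,-0.9,0,0,0,0,-0.2,-0.9,0,0,0,0]}}

```text
time_s: 15.52
eef_pos: [0.6638, 0.0337, 0.2604]
tool_rot: [179.8, 40.0, -153.5]
ft_force: [0.9, -0.3, -2.0]
opening: 0.017
finger_force: 61.3
```

Call:
{"method": "servo_tool", "body": {"moves": [-0.3,-0.85,0,-0.45,0.89,0,-0.3,-0.85,0,-0.45,0.89,0,-0.3,-0.85,0,-0.45,0.89,0,-0.3,-0.85,0,-0.45,0.89,0,-0.3,-0.85,0,-0.45,0.89,0,-0.3,-0.85,0,-0.45,0.89,0,-0.3,-0.85,0,-0.45,0.89,0,-0.3,-0.85,0,0,0,0]}}

```text
time_s: 16.18
eef_pos: [0.5705, -0.2367, 0.2593]
tool_rot: [179.8, -0.2, -153.2]
ft_force: [-0.4, -0.2, -1.0]
opening: 0.0175
finger_force: 61.2
```

Call:
{"method": "servo_tool", "body": {"moves": [0,0,0,0,0,0,0,0,0,0,0,0,0,0,0,0,0,0]}}

```text
time_s: 16.43
eef_pos: [0.5687, -0.2366, 0.2603]
tool_rot: [179.9, 0.0, -153.4]
ft_force: [-0.5, 0.1, -0.9]
opening: 0.0171
finger_force: 61.2
```

Call:
{"method": "servo_tool", "body": {"moves": [-0.115,-0.11,-0.8,0,0,0,-0.115,-0.11,-0.8,0,0,0,-0.115,-0.11,-0.8,0,0,0,-0.115,-0.11,-0.8,0,0,0,-0.115,-0.11,-0.8,0,0,0,-0.115,-0.11,-0.7,0,0,0,0,0,0,0,0,0,0,0,0,0,0,0]}}

```text
time_s: 17.1
eef_pos: [0.5404, -0.2615, 0.0722]
tool_rot: [179.8, -0.1, -153.4]
ft_force: [0.6, 0.8, -0.2]
opening: 0.0171
finger_force: 61.2
```

Call:
{"method": "servo_tool", "body": {"moves": [0,0,0,0,0,0,0,0,0,0,0,0,0,0,0,0,0,0,0,0,0,0,0,0]}}

```text
time_s: 17.43
eef_pos: [0.5428, -0.2637, 0.0746]
tool_rot: [-179.9, 0.1, -153.4]
ft_force: [1.0, 0.1, -1.0]
opening: 0.0173
finger_force: 61.2
```

```bash
python3 - <<'E'
from rod import *
S=snap('side');T=snap('top');G,ax,R=model();tip=G-.133*ax;print(G,ax,'tip',tip)
for r in profile(S,G,ax,np.arange(.05,.15,.012),5): print(r[0].round(3),*r[1:])
print('proj tip',proj(S,tip),proj(T,tip))
a=cv2.resize(S['image'][110:240,240:420],None,fx=4,fy=4,interpolation=cv2.INTER_CUBIC)
cv2.imwrite('pics/fin.png',cv2.cvtColor(a,cv2.COLOR_RGB2BGR))
E
```

```text
[ 0.54213399 -0.2634807   0.12485777] [8.94053947e-01 4.47958414e-01 8.93594481e-04] tip [ 0.42322481 -0.32305917  0.12473893]
0.05 67.0 0.31 [317.0, 151.0]
0.062 68.0 0.34 [320.7, 150.1]
0.074 50.0 0.63 [324.5, 149.4]
0.086 36.0 1.14 [328.3, 149.0]
0.098 40.0 3.43 [332.6, 150.2]
0.11 60.0 3.71 [336.3, 149.6]
0.122 55.0 1.41 [339.4, 146.4]
0.134 28.0 4.02 [343.7, 148.0]
0.146 7.0 0.0 [346.3, 143.2]
proj tip [[342.36963699 144.23188937]] [[410.32896088 237.76803094]]
```

View pics/fin.png

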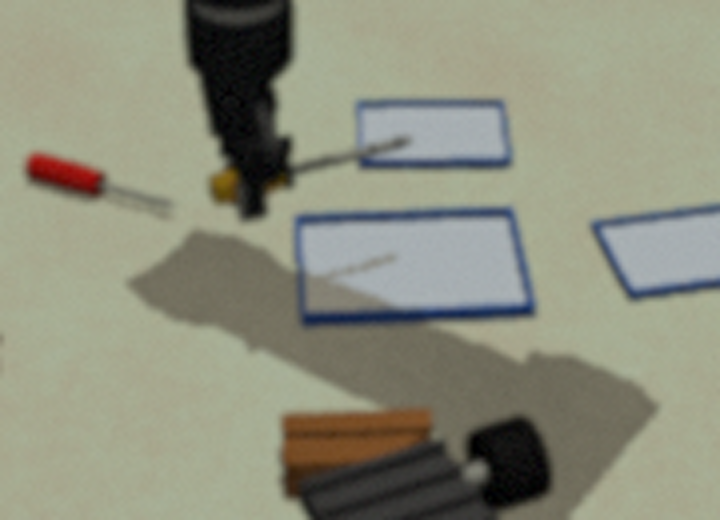

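The tip at (342,145) matches the prediction (342.4,144.2). The rod is level at z≈0.124, over the centre of the large tray, touching nothing. Handing in.

```bash
python3 -c "
from station import env
print(env.job_done())"
```

```text
the job is handed in; nothing more can be done
None
```

The job is handed in (no verdict came back): the dipstick went down the tube until its collar stopped on the mouth, was drawn right out, and is held level about 12 cm above the bench over the 180 × 130 mm drip tray.

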